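Put the loaded muffin tray away in the cooling rack

TASK

Lift the loaded muffin tray by its grip rail and slide it gently into the empty middle tier of the bench rack, over the two small humps at the mouth, until it has dropped flat behind them and is fully home. Do not ram the back stop; all six muffins must still stand upright in the tray. Let go of the tray, and leave everything else on the table where it is.

Things in the scene. Friction and masses are not known exactly. Their poses are not given: they have to be found in the camera images.
- tray: Loaded black muffin tray to put away: 200 mm long (own x), 210 wide (own y), flat underside, floor 4 mm thick, rim 20 mm high and 4 thick all round. Origin: centre of its underside. Both ends are alike: either may go in first. About 0.3 kg empty, 0.6 kg loaded (varies).
- tray_rail (a point): Middle of the top of the tray's steel grip rail, 54 mm above the tray's underside. The rail is 14 mm wide, solid down to the tray floor, and runs lengthwise along the tray's middle (own x, -96 to +96 mm); 34 mm is clear on both sides of it at least, above low 9 mm partitions 36 mm from its middle.
- rack_slot (a point): Seat of the rack's empty middle tier: where the centre of the tray's underside is when fully home. z up, +x is the way in. Two runner ledges at this height (100 mm above the table) carry the tray, 85 to 111 mm either side of the middle, between side guides 216 mm apart, flared at the mouth. Runners begin 115 mm, the flares 128 mm before this point. The tray has 3 mm of play each side.
- backstop: Fixed red back stop bar of the middle tier. Origin: middle of the lower edge of its front face, at runner height, 101.5 mm beyond the seat point; the bar reaches 26 mm above the runners. A tray fully home lies between it and the humps with 3 mm of play lengthwise.
- rack_hump (a point): Point midway between the two humps, at runner height: rounded steel bumps across the runners near the mouth, 6 mm high, 12 mm long at the foot, 107.5 mm before the seat point. The tray rides over them nose-down and drops flat once its trailing edge is past.
- rack_roof (a point): Middle of the front face of the wire shelf's front bar over the middle tier (bar 8 mm thick, this is its centre height; underside of the shelf 95 mm above the runners), 96.5 mm before the seat point. The front posts are level with it, outside the guides. A tray that is home has its trailing rim about flush with this bar.
- rack: Fixed aluminium bench rack, about 235 mm deep (own x), 262 wide, 300 tall; origin at the centre of its underside, open front facing own -x. Lower tier full (muffins up to 72 mm), middle tier empty, wire shelf (top 203 mm) with a few muffins up to 245 mm, corner posts to 300 mm, no front bar at the top.
- muffin1: Loose muffin in a yellow case, 53 mm across at the top, 42 mm tall, 45 g; origin at the centre of its underside; stands in one of the tray's six shallow pockets (9 mm partitions; pocket middles at x = -64, 0, 64 and y = -72, 72 mm of the tray), about 4 mm above the tray's underside.
- muffin2: Loose muffin in a yellow case, 53 mm across at the top, 42 mm tall, 45 g; origin at the centre of its underside; stands in one of the tray's six shallow pockets (9 mm partitions; pocket middles at x = -64, 0, 64 and y = -72, 72 mm of the tray), about 4 mm above the tray's underside.
- muffin3: Loose muffin in a yellow case, 53 mm across at the top, 42 mm tall, 45 g; origin at the centre of its underside; stands in one of the tray's six shallow pockets (9 mm partitions; pocket middles at x = -64, 0, 64 and y = -72, 72 mm of the tray), about 4 mm above the tray's underside.
- muffin4: Loose muffin in a yellow case, 53 mm across at the top, 42 mm tall, 45 g; origin at the centre of its underside; stands in one of the tray's six shallow pockets (9 mm partitions; pocket middles at x = -64, 0, 64 and y = -72, 72 mm of the tray), about 4 mm above the tray's underside.
- muffin5: Loose muffin in a yellow case, 53 mm across at the top, 42 mm tall, 45 g; origin at the centre of its underside; stands in one of the tray's six shallow pockets (9 mm partitions; pocket middles at x = -64, 0, 64 and y = -72, 72 mm of the tray), about 4 mm above the tray's underside.
- muffin6: Loose muffin in a yellow case, 53 mm across at the top, 42 mm tall, 45 g; origin at the centre of its underside; stands in one of the tray's six shallow pockets (9 mm partitions; pocket middles at x = -64, 0, 64 and y = -72, 72 mm of the tray), about 4 mm above the tray's underside.
- sugar_jar: Bystander, to be left alone: glass sugar jar with a white cap, 64 mm across, 100 mm tall; origin at its underside.
- bowl: Bystander, to be left alone: white bowl, 130 mm across, 60 mm tall; origin at its underside.
- spatula: Bystander, to be left alone: spatula lying flat; origin at its underside (lies along own x).
- timer: Bystander, to be left alone: red round kitchen timer, 60 mm across, 40 mm tall; origin at its underside.
- cutter: Bystander, to be left alone: copper ring pastry cutter, 68 mm across, 35 mm tall; origin at its underside.
- scraper: Bystander, to be left alone: steel dough scraper with a wooden grip, 120 x 100 x 22 mm, lying flat; origin at its underside.
There are look-alikes about, which are no part of the job. What is shaped like the muffin3 but black or green is not meant.

How it is judged:
By the outcome, as a careful person would: the job done as asked, in the order asked, and still so for the second after the job is handed in, with the robot touching nothing.
It also fails if it takes over 64 s, if anything falls off the work surface, if the arm or the gripper's body presses on something with over 40 N, if the wrist force passes 120 N, or if a joint passes its speed limit or range.

ROBOT

A 6-joint arm with a two-finger parallel gripper is mounted at the origin on the work surface. World frame = base frame: x ahead of the robot, y to its left, z up, the work surface at z = 0. Lengths are in mm, angles in rad, forces in N, time in s.
With the tool pointing down it reaches from about 400 to 925 mm from the base axis. Payload 12.5 kg.
Tool frame: the origin (TCP) lies midway between the tips of the shut fingers; the grasp point (between the pads) lies 19 mm behind it; z points along the fingers, y is the line along which they close (so a half turn about z gives the same grasp; the last joint's range is limited). The gripper opens to 95 mm and grips with 3 to 60 N. Pads are 20 mm wide; open, the fingers measure 119 mm over their backs; the gripper's body (75 mm by 180 mm) begins 59 mm behind the grasp point.
Start: joints at [-1.396, 0.491, 1.559, -0, 1.092, -0.106], TCP at [173.225, -600.533, 214.661] pointing down, gripper open.
Joint ranges: [-3.1, 3.1], [-0.84, 2.19], [0.05, 2.79], [-1.13, 4.28], [0.06, 2.93], [-2.69, 2.69]. Speed limits (rad/s): [2.22, 2.22, 2.79, 3.14, 3.14, 3.14].

INTERFACE

Orientations are given as [roll, pitch, yaw] about the fixed x, y, z axes, in that order (R = Rz(yaw) Ry(pitch) Rx(roll)).
In Python, from bench import bot, vision gives the robot as it stands.
- The arm moves only by the tool play_rows, never from a script. Its argument "targets" is a list of rows, each a list of 7 numbers: the shift along the tool's x, y, z in m, then the turn, a rotation vector about the tool's x, y, z in degrees, then the opening, from -1 (shut) to 1 (fully open). A call has 1 to 10 rows; each row is the pose to reach, as a shift and turn from the pose commanded when the call began, along the tool's axes at that moment; what a row does not reach only later rows make up. A row lasts 1/8 s, in which the tool goes at most 62.5 mm and 10.7 degrees, less where a joint would pass 70% of its speed; a pose out of reach is approached as far as the arm can. A call with a gripper value outside its range is refused whole. The fingers move at their own pace and stop on an object; the grip force is fixed at half the most. Time passes only in rows, so rows that repeat a pose let the fingers close. It gives the time, the measured TCP pose, the force, the opening and the grip force at its end, in the units of the state.
- bot.sense(): the state, without advancing time (a new reading comes with each control period).
- vision.snapshot(name): name is "scene" or "top" or "wrist"; returns the picture (384x512x3 uint8, red, green, blue); there is no depth.
- vision.calibration(name): a dict with "fx", "fy", "cx", "cy" (pixels), "k1" (the pictures are not rectified: a ray, as slopes to the right and down, at radius r is drawn at 1 + k1 r^2 times it, then the intrinsics apply), "R" (3x3) and "t" (3): a world point X has camera coordinates R X + t. Camera axes: x right, y down, z forward; pixel columns grow to the right and rows downward; lengths in mm; the calibration is good to about 2 mm. A picture is of the moment at which its call begins: read the wrist's pose just before it. calibration takes no time and is no camera call; for the wrist camera it gives the pose at the moment of the call.
- bot.job_done(): hands the job in; it is judged then, once.
The state is a dict: "t": time; "qpos": joint angles; "joint_vel": joint speeds; "joint_torque": joint torques, N m; "eef_pos": TCP position; "ee_rot": TCP orientation; "ft_force": force on the tool from outside, world axes, zero at the start; "torque": the same for the moment, N m; "finger_gap": finger opening in mm; "grip_force": force on a finger pad.
Only numpy, scipy, OpenCV 4.12 (cv2) and the standard library are available. Lean on these libraries where they do the work, as an engineer would, in place of code of your own. Each camera call takes 0.05 s, during which the arm holds its last target. There are 200 camera calls.

## Working session

There is one attempt and no reset: what is moved stays moved. The work goes in short steps, Python scripts to look and compute and a tool call to move; the robot and the scene stay as the last step left them, time stands still between calls to the robot, and variables do not carry over. Pictures are saved under pics/ and viewed, at most 10 in all, crops included, and the job is handed in when it is done.

Besides the shell and the picture viewer there is one more tool, called after ">>>" as name([rows], argument=value, ...), one row to a line, values as JSON. play_rows: Moves the arm, as the interface text tells. Its arguments: {"type":"object","properties":{"targets":{"type":"array"}},"required":["targets"]}

```bash
mkdir -p pics; python3 - <<'E'
from bench import bot, vision
import cv2, numpy as np
ims=[]
for n in ("scene","top"):
    im=vision.snapshot(n); cv2.imwrite(f"pics/{n}.png",im[...,::-1]); ims.append(im)
    c=vision.calibration(n); print(n,{k:np.round(v,3).tolist() for k,v in c.items()})
s=bot.sense(); print(s['eef_pos'],s['ee_rot'],s['t'],s['finger_gap'])
c=vision.calibration("wrist"); print({k:np.round(v,3).tolist() for k,v in c.items()})
for n in ("scene","top"):
    a=cv2.imread(f"pics/{n}.png"); cv2.imwrite(f"pics/{n}L.png",cv2.resize(a,(800,600),interpolation=cv2.INTER_CUBIC))
E
```

```text
scene {'fx': 463.754, 'fy': 463.754, 'cx': 254.204, 'cy': 184.948, 'k1': -0.085, 'R': [[-0.831, 0.557, -0.005], [0.476, 0.706, -0.524], [-0.288, -0.438, -0.851]], 't': [488.162, -109.022, 1478.917]}
top {'fx': 481.075, 'fy': 481.075, 'cx': 261.572, 'cy': 192.72, 'k1': -0.189, 'R': [[-0.009, -1.0, 0.017], [-0.995, 0.007, -0.098], [0.098, -0.018, -0.995]], 't': [-100.249, 574.634, 1771.796]}
[ 173.17291133 -600.3099688   214.14855173] [-3.14066484e+00 -1.04241334e-04  2.80743820e-01] 0.1 95.36093301522452
{'fx': 283.661, 'fy': 283.661, 'cx': 254.609, 'cy': 189.447, 'k1': -0.026, 'R': [[0.276, -0.961, -0.001], [-0.93, -0.267, 0.253], [-0.244, -0.069, -0.967]], 't': [-624.051, -27.967, 390.779]}
```

View pics/sceneL.png

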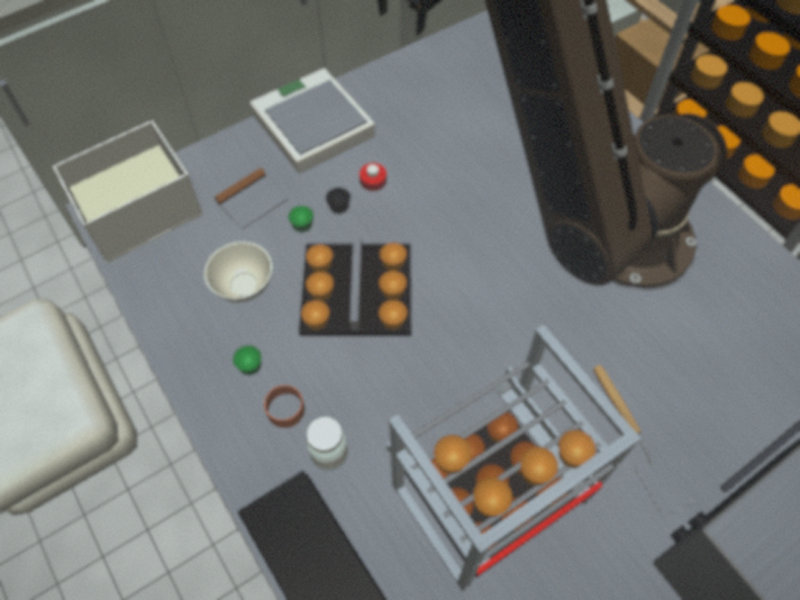

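View pics/topL.png

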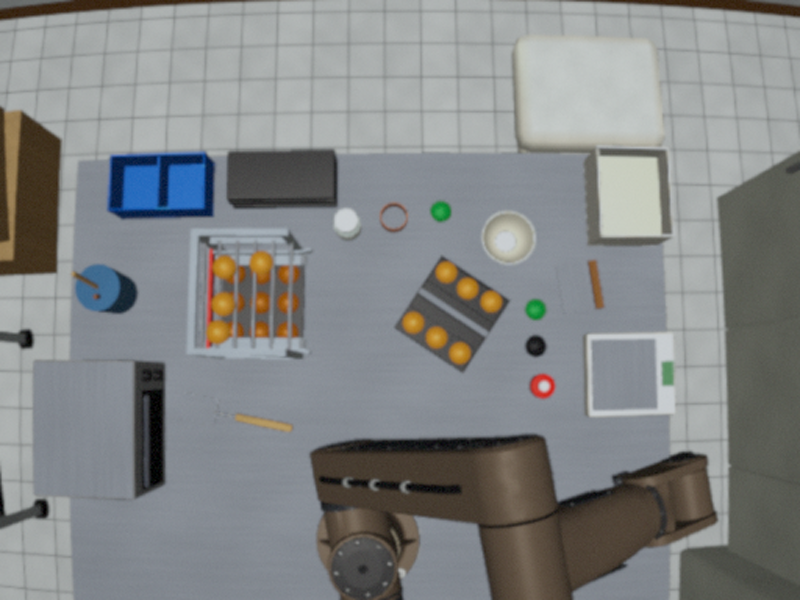

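Scene view: tray at about (355,290), rack at (510,460). Top view: tray centre (452,313), with the rail running from (418,291) to (490,333). The rack is at (248,293) with its mouth facing image right (world -y), and the red back stop is at x≈211.

```bash
cat > h.py <<'E'
import cv2, numpy as np
from bench import bot, vision
def rays(c,px):
    K=np.array([[c['fx'],0,c['cx']],[0,c['fy'],c['cy']],[0,0,1.]])
    u=cv2.undistortPoints(np.array(px,float).reshape(-1,1,2),K,np.array([c['k1'],0,0,0.])).reshape(-1,2)
    R=np.array(c['R']);t=np.array(c['t'])
    return -R.T@t, np.c_[u,np.ones(len(u))]@R
def onz(c,px,z):
    o,d=rays(c,px); return o+d*((z-o[2])/d[:,2])[:,None]
def proj(c,X):
    R=np.array(c['R']);K=np.array([[c['fx'],0,c['cx']],[0,c['fy'],c['cy']],[0,0,1.]])
    return cv2.projectPoints(np.array(X,float).reshape(-1,1,3),cv2.Rodrigues(R)[0],np.array(c['t'],float),K,np.array([c['k1'],0,0,0.]))[0].reshape(-1,2)
def tri(c1,p1,c2,p2):
    o1,d1=rays(c1,[p1]);o2,d2=rays(c2,[p2]);A=np.c_[d1[0],-d2[0]]
    s=np.linalg.lstsq(A,o2-o1,rcond=None)[0]
    a=o1+s[0]*d1[0];b=o2+s[1]*d2[0]; return (a+b)/2,np.linalg.norm(a-b)
E
python3 - <<'E'
from h import *
c=vision.calibration("top"); im=cv2.imread("pics/top.png"); s=.64
hsv=cv2.cvtColor(im,cv2.COLOR_BGR2HSV)
m=((hsv[...,2]<75)|((hsv[...,1]>150)&(hsv[...,0]<25))).astype(np.uint8)
roi=np.zeros_like(m); roi[155:242,248:330]=1
m=cv2.morphologyEx(m*roi,cv2.MORPH_CLOSE,np.ones((7,7)))
cn=max(cv2.findContours(m,0,1)[0],key=cv2.contourArea)
b=cv2.boxPoints(cv2.minAreaRect(cn)); B=onz(c,b,15); print("tray",B.round(1),B.mean(0).round(1))
print([np.linalg.norm(B[i]-B[i-1]).round(1) for i in range(4)])
mo=((hsv[...,1]>150)&(hsv[...,0]<25)&(hsv[...,0]>5)).astype(np.uint8)*roi
n,_,st,ce=cv2.connectedComponentsWithStats(mo)
k=[i for i in range(1,n) if st[i,4]>40]; P=onz(c,ce[k],34); print("muff",P.round(1),P.mean(0))
red=((hsv[...,1]>150)&((hsv[...,0]<5)|(hsv[...,0]>172))).astype(np.uint8)
r2=np.zeros_like(m); r2[140:235,120:145]=1
ys,xs=np.nonzero(red*r2); print("redpx",xs.min(),xs.max(),ys.min(),ys.max())
l=cv2.fitLine(np.c_[xs,ys].astype(np.float32),2,0,.01,.01).ravel();print(l)
print(onz(c,[[xs.mean(),ys.mean()],[xs.mean(),ys.min()],[xs.mean(),ys.max()]],126).round(1), onz(c,[l[2:],l[2:]+20*l[:2]],126))
cr=im[138:238,112:206]; cv2.imwrite("pics/crop.png",cv2.resize(cr,None,fx=6,fy=6,interpolation=cv2.INTER_CUBIC))
E
```

```text
tray [[ 519.2  -77.    15. ]
 [ 683.  -185.8   15. ]
 [ 576.  -345.3   15. ]
 [ 413.6 -235.    15. ]] [ 548.  -210.8   15. ]
[np.float64(190.1), np.float64(196.6), np.float64(192.1), np.float64(196.3)]
muff [[ 644.1 -194.1   34. ]
 [ 604.7 -245.    34. ]
 [ 572.3 -300.7   34. ]
 [ 523.8 -113.5   34. ]
 [ 487.7 -168.4   34. ]
 [ 450.  -224.2   34. ]] [ 547.10826845 -207.64810941   34.        ]
redpx 133 136 162 220
[ 2.6870549e-02 -9.9963892e-01  1.3437500e+02  1.8570833e+02]
[[592.7 352.  126. ]
 [678.6 353.9 126. ]
 [470.  350.2 126. ]] [[592.68890705 352.03824865 126.        ]
 [665.03127927 351.59925873 126.        ]]
```

View pics/crop.png

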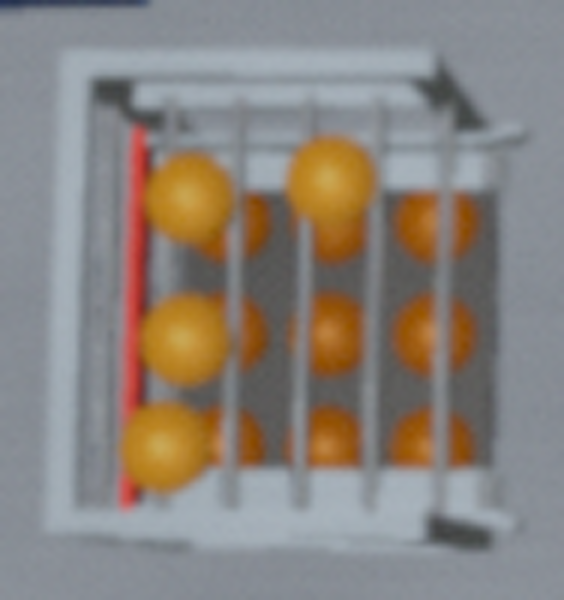

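The crop shows the rack's mouth facing world -y. The guides lie along y, with flared tips at crop (515,130) and (505,525), and the roof bar is near crop x≈495. Next is a closer wrist look at the mouth.

```bash
cat >> h.py <<'E'
from scipy.spatial.transform import Rotation as Ro
def Rt(head,a):
    h=np.array([np.cos(np.radians(head)),np.sin(np.radians(head)),0]);Z=np.array([0,0,1.]);a=np.radians(a)
    x=np.cos(a)*h+np.sin(a)*Z; z=np.sin(a)*h-np.cos(a)*Z
    return np.c_[x,np.cross(z,x),z]
def rel(targets,base=None):
    """targets: list of (tcp xyz mm, head deg, tilt deg); base=(pos,R) commanded"""
    s=bot.sense(); 
    p,R=base if base else (np.array(s['eef_pos']),Ro.from_euler('xyz',s['ee_rot']).as_matrix())
    for t,hd,a in targets:
        print((R.T@(np.array(t)-p)/1000).round(4).tolist(), Ro.from_matrix(R.T@Rt(hd,a)).as_rotvec(degrees=True).round(2).tolist())
def st():
    s=bot.sense(); print('t',round(s['t'],2),'pos',np.round(s['eef_pos'],1),'rot',np.round(s['ee_rot'],4),'F',np.round(s['ft_force'],1),'M',np.round(s['torque'],2),'gap',round(s['finger_gap'],1),'gf',s['grip_force'],'q',np.round(s['qpos'],2)); return s
E
python3 -c "
from h import *
rel([((575,30,240),90,60),((450,-300,300),50,30)])"
```

```text
[0.5607, -0.4943, -0.0253] [38.45, 51.11, -66.68]
[0.3492, -0.2119, -0.0856] [8.83, 29.09, -33.14]
```

>>> play_rows([
  [0.35, -0.21, -0.085, 8.8, 29, -33, -0.28],
  [0.35, -0.21, -0.085, 8.8, 29, -33, -0.28],
  [0.35, -0.21, -0.085, 8.8, 29, -33, -0.28],
  [0.35, -0.21, -0.085, 8.8, 29, -33, -0.28],
  [0.35, -0.21, -0.085, 8.8, 29, -33, -0.28],
  [0.35, -0.21, -0.085, 8.8, 29, -33, -0.28],
  [0.56, -0.494, -0.025, 38.5, 51, -66.5, -0.28],
  [0.56, -0.494, -0.025, 38.5, 51, -66.5, -0.28],
  [0.56, -0.494, -0.025, 38.5, 51, -66.5, -0.28],
  [0.56, -0.494, -0.025, 38.5, 51, -66.5, -0.28],
])

```text
t: 1.35
eef_pos: [519.5, -101.7, 258.3]
ee_rot: [-3.1, -0.98, 1.446]
ft_force: [0.4, -0.4, -0.5]
finger_gap: 34.1
grip_force: 0.0
```

```bash
python3 -c "
from h import *
st(); rel([((575,30,240),90,60)])"
```

```text
t 1.35 pos [ 519.5 -101.7  258.3] rot [-3.1004 -0.9801  1.446 ] F [ 0.4 -0.4 -0.5] M [-0.46 -0.05  0.01] gap 34.1 gf 0.0 q [-0.69  0.54  1.71  0.75  1.6  -0.85]
[0.0614, 0.0438, 0.1227] [3.71, 3.76, -3.86]
```

>>> play_rows([
  [0.05, 0.04, 0.11, 3.7, 3.8, -3.9, -0.28],
  [0.05, 0.04, 0.11, 3.7, 3.8, -3.9, -0.28],
  [0.05, 0.04, 0.11, 3.7, 3.8, -3.9, -0.28],
  [0.05, 0.04, 0.11, 3.7, 3.8, -3.9, -0.28],
  [0.05, 0.04, 0.11, 3.7, 3.8, -3.9, -0.28],
])

```text
t: 1.98
eef_pos: [569.5, 10.5, 237.7]
ee_rot: [-3.141, -1.044, 1.565]
ft_force: [-0.3, -0.1, -0.2]
finger_gap: 34.1
grip_force: 0.0
```

```bash
python3 -c "
from h import *
import json
st(); c=vision.calibration('wrist'); im=vision.snapshot('wrist')
json.dump({k:np.array(v).tolist() for k,v in c.items()},open('w1.json','w'))
cv2.imwrite('pics/w1.png',im[...,::-1]); cv2.imwrite('pics/w1L.png',cv2.resize(im[...,::-1],(800,600),interpolation=cv2.INTER_CUBIC))"
```

```text
t 1.98 pos [569.5  10.5 237.7] rot [-3.1413 -1.044   1.5655] F [-0.3 -0.1 -0.2] M [-0.5  -0.1  -0.02] gap 34.1 gf 0.0 q [-0.48  0.6   1.7   0.88  1.53 -0.85]
```

View pics/w1L.png

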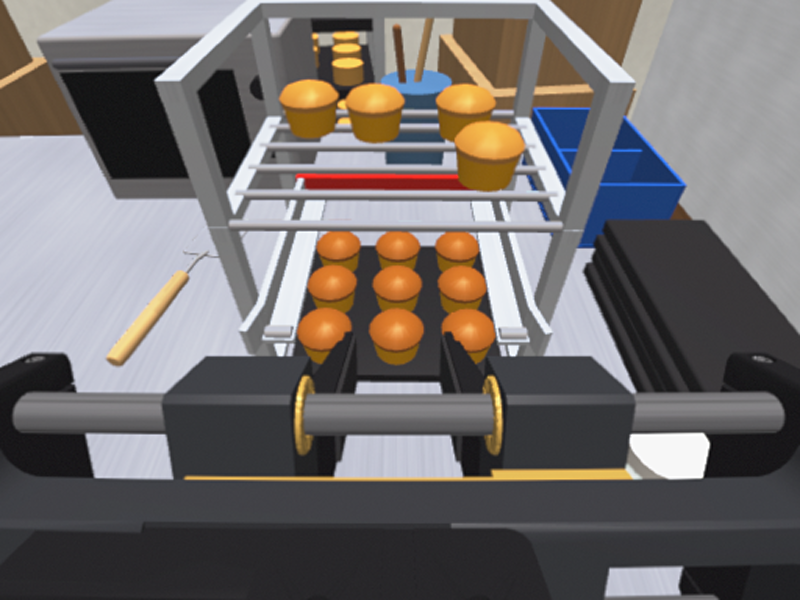

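The wrist view looks straight into the mouth. Humps are at about (279,333) and (513,335), the roof bar runs from (230,225) to (560,227), and the red stop is at y≈182. I'll zoom in for precision.

```bash
python3 -c "
import cv2,numpy as np
im=cv2.imread('pics/w1.png')
a=cv2.resize(im[190:232,145:205],None,fx=6.6,fy=6.6,interpolation=cv2.INTER_CUBIC)
b=cv2.resize(im[190:232,300:360],None,fx=6.6,fy=6.6,interpolation=cv2.INTER_CUBIC)
d=cv2.resize(im[105:155,140:370],None,fx=3.44,fy=3.44,interpolation=cv2.INTER_CUBIC)
t=np.hstack([a,b]); t=cv2.copyMakeBorder(t,0,0,0,max(0,792-t.shape[1]),0); d=cv2.resize(d,(t.shape[1],172))
cv2.imwrite('pics/w1c.png',np.vstack([t,d])); print(t.shape)"
```

```text
(277, 792, 3)
```

View pics/w1c.png

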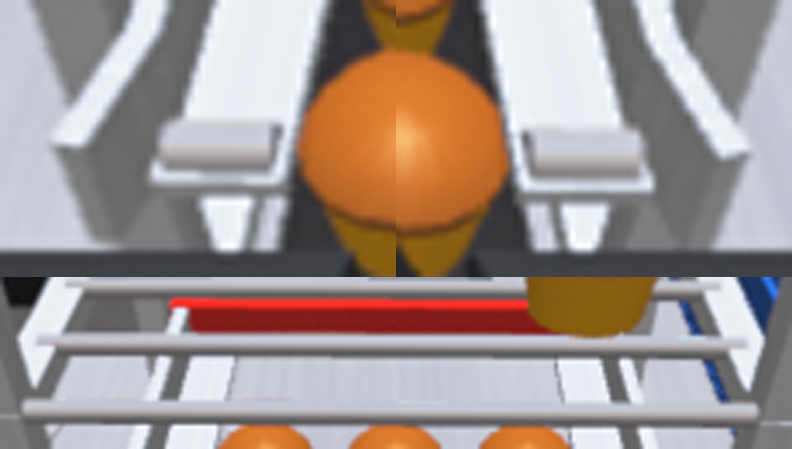

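```bash
python3 -c "
from h import *
import json
c=json.load(open('w1.json'))
A=lambda X,Y:((X+.5)/6.6-.5+145,(Y+.5)/6.6-.5+190)
B=lambda X,Y:((X-396+.5)/6.6-.5+300,(Y+.5)/6.6-.5+190)
D=lambda X,Y:((X+.5)*230/792-.5+140,(Y-277+.5)*50/172-.5+105)
def show(n,px,z): print(n,onz(c,px,z).round(1).tolist())
show('runner front oL iL iR oR',[A(153,176),A(293,180),B(516,183),B(652,182)],100)
show('hump tops c L,R',[A(219,130),B(586,138)],105)
show('red low',[D(190,331),D(525,333)],100)
show('red top',[D(190,309),D(527,308)],126)
show('roof',[D(30,409),D(755,411)],199)
show('runner inner back L R',[D(228,375),D(572,375)],100)
show('flare tips',[A(60,140),B(745,152)],120)
"
```

```text
runner front oL iL iR oR [[457.1, 137.2, 100.0], [485.0, 136.0, 100.0], [652.1, 134.0, 100.0], [679.0, 134.0, 100.0]]
hump tops c L,R [[469.7, 144.8, 105.0], [666.4, 141.2, 105.0]]
red low [[458.6, 372.4, 100.0], [642.5, 368.6, 100.0]]
red top [[465.6, 350.7, 126.0], [639.3, 350.0, 126.0]]
roof [[451.8, 160.7, 199.0], [686.6, 157.7, 199.0]]
runner inner back L R [[484.6, 329.1, 100.0], [662.7, 327.6, 100.0]]
flare tips [[445.6, 129.3, 120.0], [690.1, 124.5, 120.0]]
```

Rack seat ≈ (570, 250), way-in heading ≈ 89.1°. Now a close look at the tray.

```bash
python3 -c "
from h import *
st(); rel([((491,-292,220),56.3,45)])"
```

```text
t 2.02 pos [569.5  10.4 237.7] rot [-3.1413 -1.0441  1.5653] F [0.3 0.1 0.1] M [-0.42 -0.09 -0.02] gap 33.9 gf 0.0 q [-0.48  0.6   1.7   0.88  1.53 -0.85]
[-0.1676, -0.0769, -0.2529] [-26.54, -14.39, 20.42]
```

>>> play_rows([
  [-0.168, -0.077, -0.253, -26.5, -14.4, 20.4, -0.28],
  [-0.168, -0.077, -0.253, -26.5, -14.4, 20.4, -0.28],
  [-0.168, -0.077, -0.253, -26.5, -14.4, 20.4, -0.28],
  [-0.168, -0.077, -0.253, -26.5, -14.4, 20.4, -0.28],
  [-0.168, -0.077, -0.253, -26.5, -14.4, 20.4, -0.28],
  [-0.168, -0.077, -0.253, -26.5, -14.4, 20.4, -0.28],
  [-0.168, -0.077, -0.253, -26.5, -14.4, 20.4, -0.28],
  [-0.168, -0.077, -0.253, -26.5, -14.4, 20.4, -0.28],
])

```text
t: 3.02
eef_pos: [491.6, -290.2, 219.6]
ee_rot: [-3.14, -0.786, 0.985]
ft_force: [0.5, -0.5, 0.7]
finger_gap: 34.2
grip_force: 0.0
```

```bash
python3 -c "
from h import *
import json
st(); c=vision.calibration('wrist'); im=vision.snapshot('wrist')
json.dump({k:np.array(v).tolist() for k,v in c.items()},open('w2.json','w'))
cv2.imwrite('pics/w2.png',im[...,::-1]); cv2.imwrite('pics/w2L.png',cv2.resize(im[...,::-1],(800,600),interpolation=cv2.INTER_CUBIC))"
```

```text
t 3.02 pos [ 491.6 -290.2  219.6] rot [-3.1405 -0.7855  0.9852] F [ 0.5 -0.5  0.7] M [-0.34  0.15  0.  ] gap 34.2 gf 0.0 q [-0.97  0.53  1.72  0.74  1.33 -0.74]
```

View pics/w2L.png

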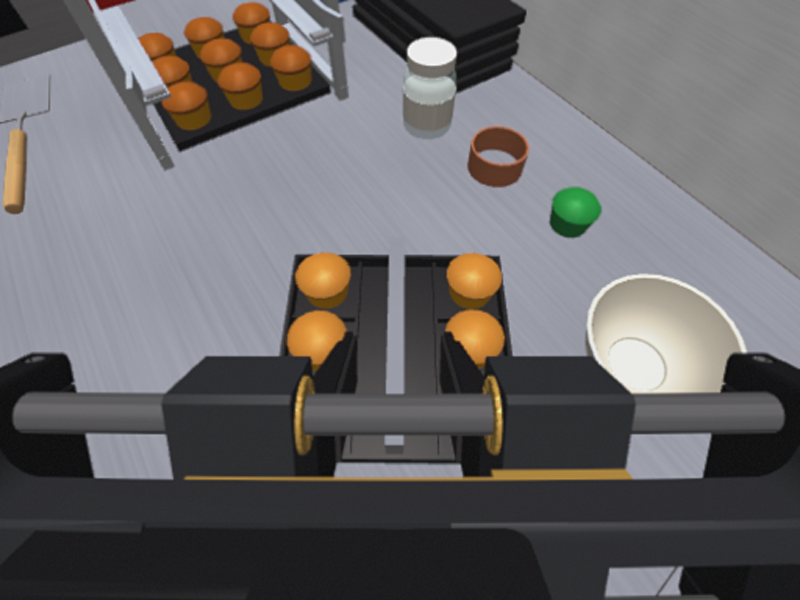

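Rail runs nearly vertically at x≈396 px (far end y≈250, near end y≈436), and the far rim corners are at (295,256) and (500,256). All is as expected.

```bash
python3 -c "
from h import *
import json
c=json.load(open('w2.json')); im=cv2.imread('pics/w2.png').astype(float)
g=im.sum(2)
pts=[]
for r in list(range(180,222,6))+[262,268,274]:
    row=g[r,235:272]; w=np.clip(row-np.median(row)-120,0,None); pts.append(((w*np.arange(235,272)).sum()/w.sum(),r))
P=onz(c,pts,54); print(np.c_[pts,P[:,:2]].round(1))
l=cv2.fitLine(P[:,:2].astype(np.float32),2,0,.01,.01).ravel(); print(l, np.degrees(np.arctan2(l[1],l[0])))
f=lambda X,Y:((X+.5)*.64-.5,(Y+.5)*.64-.5)
C=onz(c,[f(295,256),f(501,256)],20); print(C.round(1),C.mean(0),np.linalg.norm(C[0]-C[1]))
E=onz(c,[f(395,436)],54); print('near rail end',E.round(1), 'far',onz(c,[f(397,247)],54).round(1))
N=onz(c,[f(343,460),f(456,460)],20);print(N.round(1))
"
```

```text
[[ 253.1  180.   568.1 -170.3]
 [ 253.1  186.   562.7 -178.5]
 [ 252.9  192.   557.2 -186.3]
 [ 252.9  198.   552.1 -194.1]
 [ 252.7  204.   546.9 -201.6]
 [ 252.7  210.   542.  -209. ]
 [ 252.7  216.   537.2 -216.2]
 [   nan  262.     nan    nan]
 [   nan  268.     nan    nan]
 [   nan  274.     nan    nan]]
[nan nan nan nan] nan
[[ 510.9  -69.3   20. ]
 [ 686.4 -186.2   20. ]] [ 598.65274641 -127.74003674   20.        ] 210.8272491643245
near rail end [[ 492.9 -283.2   54. ]] far [[ 590.2 -139.    54. ]]
[[ 452.  -269.4   20. ]
 [ 527.1 -319.3   20. ]]<string>:8: RuntimeWarning: invalid value encountered in scalar divide
```

```bash
python3 -c "
from h import *
st(); rel([((545.2,-204.7,110),56.2,45),((545.2,-204.7,60),56.2,45),((545.2,-204.7,26.6),56.2,45)])"
```

```text
t 3.08 pos [ 491.7 -290.1  219.6] rot [-3.1408 -0.7854  0.9858] F [-0.5 -1.2 -0.6] M [-0.35  0.11  0.01] gap 34.3 gf 0.0 q [-0.97  0.53  1.72  0.74  1.33 -0.74]
[-0.0063, -0.0024, 0.1487] [-0.25, -0.0, 0.2]
[-0.0416, -0.0024, 0.1841] [-0.25, -0.0, 0.2]
[-0.0653, -0.0024, 0.2077] [-0.25, -0.0, 0.2]
```

>>> play_rows([
  [-0.0063, -0.0024, 0.1487, 0, 0, 0, -0.28],
  [-0.0063, -0.0024, 0.1487, 0, 0, 0, -0.28],
  [-0.0063, -0.0024, 0.1487, 0, 0, 0, -0.28],
  [-0.0063, -0.0024, 0.1487, 0, 0, 0, -0.28],
  [-0.0416, -0.0024, 0.1841, 0, 0, 0, -0.28],
  [-0.0416, -0.0024, 0.1841, 0, 0, 0, -0.28],
])

```text
t: 3.82
eef_pos: [544.4, -205.6, 58.8]
ee_rot: [-3.136, -0.786, 0.981]
ft_force: [-0.6, 0.3, 1.6]
finger_gap: 34.2
grip_force: 0.0
```

```bash
python3 -c "
from h import *
st(); rel([((545.2,-204.7,26.6),56.2,45)])"
```

```text
t 3.83 pos [ 544.4 -205.6   58.8] rot [-3.136  -0.7861  0.9811] F [-0.6  0.3  1.6] M [-0.36  0.12 -0.  ] gap 34.2 gf 0.0 q [-0.81  0.75  1.87  0.95  1.01 -0.95]
[-0.0219, 0.0003, 0.0236] [-0.33, -0.04, 0.01]
```

>>> play_rows([
  [-0.022, 0, 0.0236, -0.3, 0, 0, -0.28],
  [-0.022, 0, 0.0236, -0.3, 0, 0, -0.28],
  [-0.022, 0, 0.0236, -0.3, 0, 0, -0.28],
  [-0.022, 0, 0.0236, -0.3, 0, 0, -1],
  [-0.022, 0, 0.0236, -0.3, 0, 0, -1],
  [-0.022, 0, 0.0236, -0.3, 0, 0, -1],
  [-0.022, 0, 0.0236, -0.3, 0, 0, -1],
  [-0.022, 0, 0.0236, -0.3, 0, 0, -1],
])

```text
t: 4.82
eef_pos: [545.8, -204.8, 28.1]
ee_rot: [3.137, -0.786, 0.984]
ft_force: [-3.3, -0.7, 6.3]
finger_gap: 14.1
grip_force: 30.0
```

```bash
python3 -c "
from h import *
st()"
```

```text
t 4.83 pos [ 545.8 -204.8   28.1] rot [ 3.1372 -0.7861  0.9843] F [-3.3 -0.7  6.3] M [ 0.24  0.26 -0.09] gap 14.1 gf 30.00301480293274 q [-0.81  0.8   1.88  0.99  0.97 -1.02]
```

>>> play_rows([
  [0.002, 0, -0.002, 0, 0, 0, -1],
  [0.005, 0, -0.005, 0, 0, 0, -1],
  [0.009, 0, -0.009, 0, 0, 0, -1],
  [0.014, 0, -0.014, 0, 0, 0, -1],
  [0.019, 0, -0.019, 0, 0, 0, -1],
  [0.024, 0, -0.024, 0, 0, 0, -1],
  [0.028, 0, -0.028, 0, 0, 0, -1],
  [0.03, 0, -0.03, 0, 0, 0, -1],
  [0.03, 0, -0.03, 0, 0, 0, -1],
])

```text
t: 5.95
eef_pos: [545.6, -204.7, 70.1]
ee_rot: [3.137, -0.785, 0.985]
ft_force: [0.4, 0.8, -5.7]
finger_gap: 14.0
grip_force: 30.0
```

```bash
python3 -c "
from h import *
st(); im=vision.snapshot('scene'); cv2.imwrite('pics/s2.png',cv2.resize(im[100:260,130:400,::-1],(790,468),interpolation=cv2.INTER_CUBIC))
s=570;p=np.array([s,0,0])"
```

```text
t 5.95 pos [ 545.6 -204.7   70.1] rot [ 3.137  -0.7853  0.9848] F [ 0.4  0.8 -5.7] M [-0.93  0.56 -0.  ] gap 14.0 gf 29.996022284030914 q [-0.81  0.73  1.87  0.95  1.02 -0.94]
```

View pics/s2.png

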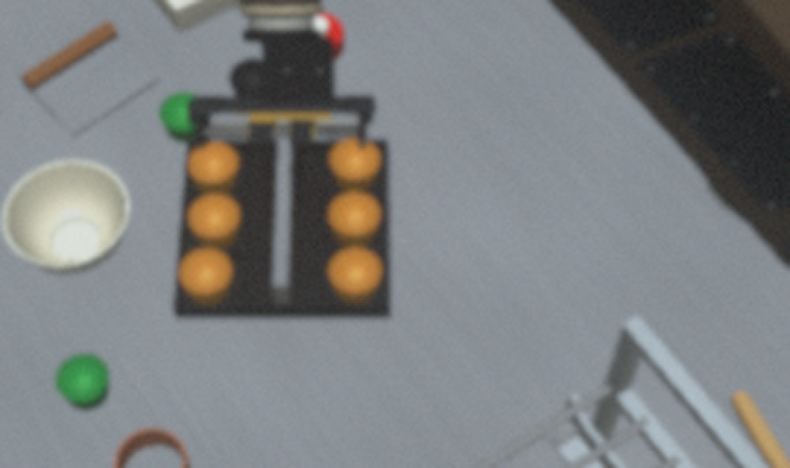

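All six muffins stand upright in the lifted tray, and the grip is centred on the rail (14 mm). Next: raise, turn and carry to the mouth.

```bash
cat >> h.py <<'E'
def tcp(p,under,hd=89.3,seat=(570,250),lat=0):
    h=np.array([.0157,.9999,0]); l=np.array([-.9999,.0157,0])
    return np.array([seat[0],seat[1],0])+h*(p+3.6)+l*lat+np.array([0,0,under+28])
E
python3 -c "
from h import *
s=st(); p0=np.array(s['eef_pos']); p1=tcp(-245,118); print(p1)
for i in range(1,21):
    u=i/20; e=u*u*(3-2*u)
    ez=min(1,u*1.6); ez=ez*ez*(3-2*ez)
    p=p0+(p1-p0)*e; p[2]=p0[2]+(p1[2]-p0[2])*ez
    rel([(p,56.4+32.9*e,45)])
"
```

```text
t 6.0 pos [ 545.6 -204.7   69.9] rot [ 3.1373 -0.7853  0.9846] F [ 0.6 -0.8 -5.7] M [-0.98  0.53 -0.02] gap 13.9 gf 29.996050894260406 q [-0.81  0.73  1.87  0.95  1.02 -0.94]
[566.21002   8.62414 146.     ]
[0.0019, -0.0007, -0.0] [0.4, 0.01, -0.16]
[0.0074, -0.0028, 0.0] [0.89, 0.01, -0.64]
[0.0159, -0.0061, 0.0003] [1.65, 0.01, -1.4]
[0.0269, -0.0105, 0.0009] [2.65, 0.01, -2.41]
[0.0398, -0.0158, 0.0019] [3.87, 0.01, -3.62]
[0.0542, -0.0218, 0.0035] [5.26, 0.02, -5.01]
[0.0694, -0.0284, 0.0058] [6.79, 0.02, -6.54]
[0.085, -0.0355, 0.009] [8.42, 0.02, -8.18]
[0.1004, -0.0429, 0.0131] [10.13, 0.03, -9.88]
[0.1151, -0.0505, 0.0184] [11.87, 0.03, -11.62]
[0.1286, -0.0581, 0.0249] [13.6, 0.03, -13.36]
[0.1402, -0.0655, 0.0328] [15.31, 0.04, -15.07]
[0.1499, -0.0726, 0.0419] [16.94, 0.04, -16.7]
[0.1587, -0.0793, 0.0507] [18.47, 0.04, -18.23]
[0.1667, -0.0853, 0.0586] [19.86, 0.05, -19.62]
[0.1737, -0.0906, 0.0656] [21.08, 0.05, -20.84]
[0.1795, -0.095, 0.0714] [22.08, 0.05, -21.84]
[0.1838, -0.0983, 0.0757] [22.84, 0.05, -22.61]
[0.1866, -0.1004, 0.0785] [23.33, 0.05, -23.09]
[0.1876, -0.1012, 0.0795] [23.49, 0.05, -23.26]
```

>>> play_rows([
  [0.007, -0.003, 0, 0.9, 0, -0.6, -1],
  [0.027, -0.0105, 0.001, 2.6, 0, -2.4, -1],
  [0.054, -0.022, 0.0035, 5.3, 0, -5, -1],
  [0.085, -0.0355, 0.009, 8.4, 0, -8.2, -1],
  [0.115, -0.0505, 0.0184, 11.9, 0, -11.6, -1],
  [0.14, -0.0655, 0.033, 15.3, 0, -15.1, -1],
  [0.159, -0.079, 0.0507, 18.5, 0, -18.2, -1],
  [0.1737, -0.0906, 0.0656, 21.1, 0, -20.8, -1],
  [0.1838, -0.0983, 0.0757, 22.8, 0, -22.6, -1],
  [0.1876, -0.1012, 0.0795, 23.5, 0, -23.3, -1],
])

```text
t: 7.25
eef_pos: [566.1, 9.8, 146.4]
ee_rot: [3.141, -0.784, 1.562]
ft_force: [0.2, -0.1, -6.6]
finger_gap: 13.8
grip_force: 30.0
```

```bash
python3 -c "
from h import *
import json
st(); rel([(tcp(-245,112),89.3,45),(tcp(-170,112),89.3,45)])
c=vision.calibration('wrist'); im=vision.snapshot('wrist')
json.dump({k:np.array(v).tolist() for k,v in c.items()},open('w3.json','w'))
cv2.imwrite('pics/w3.png',im[...,::-1]); cv2.imwrite('pics/w3L.png',cv2.resize(im[...,::-1],(800,600),interpolation=cv2.INTER_CUBIC))"
```

```text
t 7.25 pos [566.1   9.8 146.4] rot [ 3.1412 -0.7842  1.5621] F [ 0.2 -0.1 -6.6] M [-1.18 -0.14 -0.06] gap 13.8 gf 29.995550215244293 q [-0.42  0.63  1.78  0.76  1.23 -0.86]
[-0.0054, 0.0001, 0.0036] [-0.12, 0.07, 0.14]
[0.0477, 0.0006, 0.0566] [-0.12, 0.07, 0.14]
```

View pics/w3L.png

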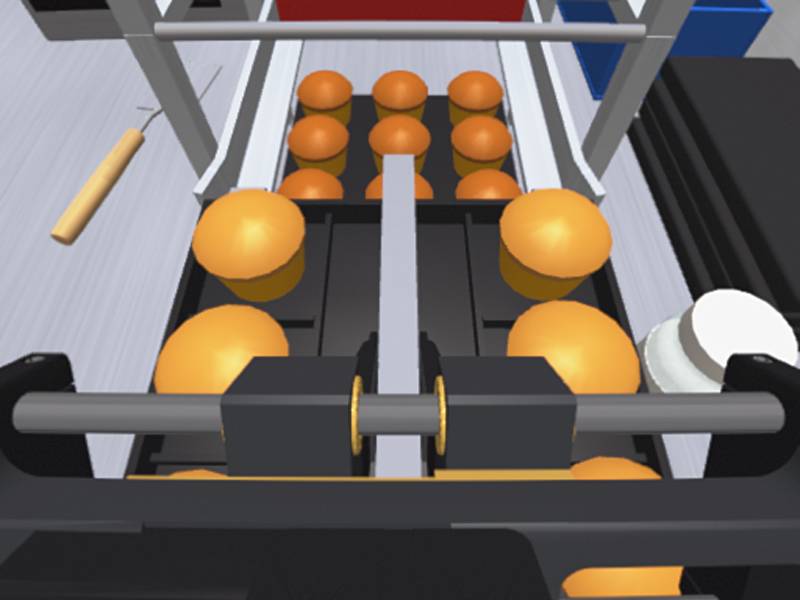

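The tray is level in front of the mouth. The rail's far end is at (398,155), the flare tips at (200,192) and (600,192), and the jar cap is at (740,335) on the right.

```bash
python3 -c "
from h import *
import json
c=json.load(open('w3.json')); f=lambda X,Y:((X+.5)*.64-.5,(Y+.5)*.64-.5)
def s(n,p,z): print(n,onz(c,[f(*q) for q in p],z).round(1).tolist())
s('rail end, near',[(398,155),(398,440)],54+118)
s('rim far corners',[(197,203),(606,203)],138)
s('flares',[(198,195),(603,195)],120)
s('runner mid',[(400,60),(400,190)],100)
s('jar',[(745,335)],100)
s('roof',[(150,29),(645,31)],199)
im=cv2.imread('pics/w3.png'); g=cv2.GaussianBlur(im,(3,3),0).sum(2).astype(int)
for r in (35,50,65,80,95):
    row=g[r]; d=np.diff(row); L=np.argmin(d[150:205])+150; R=np.argmax(d[305:350])+305; P=onz(c,[(L+.5,r),(R+.5,r)],100); print(r,L,R,P.round(1).tolist(),P.mean(0).round(1))
"
```

```text
rail end, near [[567.1, 101.2, 172.0], [565.8, -28.2, 172.0]]
rim far corners [[459.1, 104.0, 138.0], [678.8, 101.5, 138.0]]
flares [[447.6, 126.8, 120.0], [690.0, 124.1, 120.0]]
runner mid [[570.7, 294.8, 100.0], [568.8, 148.2, 100.0]]
jar [[756.4, 40.3, 100.0]]
roof [[446.3, 162.1, 199.0], [688.0, 157.3, 199.0]]
35 163 347 [[449.0, 304.4, 100.0], [691.7, 301.6, 100.0]] [570.4 303.  100. ]
50 158 323 [[447.8, 271.8, 100.0], [655.4, 268.9, 100.0]] [551.6 270.3 100. ]
65 189 321 [[490.3, 241.0, 100.0], [648.9, 239.2, 100.0]] [569.6 240.1 100. ]
80 181 329 [[484.0, 213.9, 100.0], [654.5, 212.0, 100.0]] [569.3 213.  100. ]
95 178 332 [[483.8, 188.9, 100.0], [654.1, 187.0, 100.0]] [569. 188. 100.]
```

```bash
sed -i 's/seat=(570,250)/seat=(570.6,250)/' h.py; python3 -c "
from h import *
st(); rel([(tcp(-243,113),89.3,45),(tcp(-150,113),89.4,45),(tcp(-70,113),89.4,45)])"
```

```text
t 7.3 pos [566.2   9.9 146.3] rot [ 3.1413 -0.7844  1.562 ] F [-0.5  0.4 -5.8] M [-1.12 -0.07 -0.  ] gap 13.7 gf 29.996049106121063 q [-0.42  0.63  1.78  0.76  1.23 -0.86]
[-0.0032, 0.0007, 0.0043] [-0.12, 0.06, 0.14]
[0.0626, 0.0013, 0.07] [-0.05, 0.06, 0.07]
[0.1193, 0.0018, 0.1265] [-0.05, 0.06, 0.07]
```

>>> play_rows([
  [-0.003, 0.0007, 0.004, 0, 0, 0, -1],
  [0.003, 0.0008, 0.01, 0, 0, 0, -1],
  [0.01, 0.0009, 0.0175, 0, 0, 0, -1],
  [0.019, 0.001, 0.0265, 0, 0, 0, -1],
  [0.028, 0.0011, 0.0355, 0, 0, 0, -1],
  [0.037, 0.0012, 0.0445, 0, 0, 0, -1],
  [0.046, 0.0012, 0.0535, 0, 0, 0, -1],
  [0.054, 0.0013, 0.0615, 0, 0, 0, -1],
  [0.06, 0.0013, 0.0675, 0, 0, 0, -1],
  [0.0626, 0.0013, 0.07, 0, 0, 0, -1],
])

```text
t: 8.55
eef_pos: [568.6, 102.9, 140.7]
ee_rot: [3.141, -0.784, 1.56]
ft_force: [-0.4, 0.6, -5.4]
finger_gap: 13.4
grip_force: 30.0
```

```bash
python3 -c "
from h import *
import json
st(); rel([(tcp(-70,113),89.3,45)])
c=vision.calibration('wrist'); im=vision.snapshot('wrist')
json.dump({k:np.array(v).tolist() for k,v in c.items()},open('w4.json','w'))
cv2.imwrite('pics/w4.png',im[...,::-1]); cv2.imwrite('pics/w4L.png',cv2.resize(im[...,::-1],(800,600),interpolation=cv2.INTER_CUBIC))"
```

```text
t 8.55 pos [568.6 102.9 140.7] rot [ 3.1414 -0.7844  1.5597] F [-0.4  0.6 -5.4] M [-1.18 -0.11 -0.  ] gap 13.4 gf 29.996022284030914 q [-0.27  0.62  1.83  0.86  1.13 -0.82]
[0.0573, 0.0001, 0.0568] [-0.03, 0.06, 0.05]
```

View pics/w4L.png

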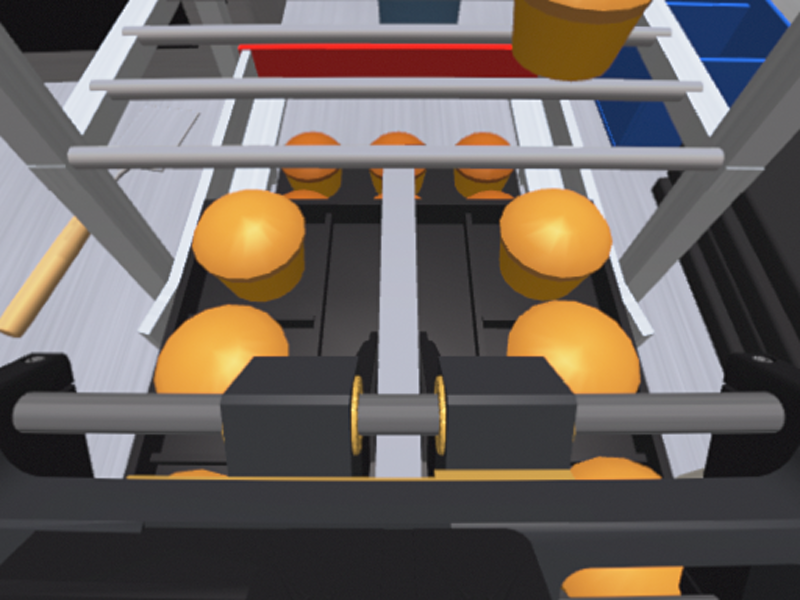

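The tray nose is between the flares (tips at (145,335) and (650,335)), all muffins are upright, and there is no side force. Continue forward.

>>> play_rows([
  [0.003, 0, 0.003, 0, 0, 0, -1],
  [0.009, 0, 0.009, 0, 0, 0, -1],
  [0.016, 0, 0.016, 0, 0, 0, -1],
  [0.023, 0, 0.023, 0, 0, 0, -1],
  [0.03, 0, 0.03, 0, 0, 0, -1],
  [0.037, 0, 0.037, 0, 0, 0, -1],
  [0.044, 0, 0.044, 0, 0, 0, -1],
  [0.05, 0, 0.05, 0, 0, 0, -1],
  [0.055, 0, 0.055, 0, 0, 0, -1],
  [0.057, 0, 0.057, 0, 0, 0, -1],
])

```text
t: 9.85
eef_pos: [569.5, 183.4, 140.6]
ee_rot: [3.141, -0.784, 1.56]
ft_force: [-0.3, 0.1, -5.7]
finger_gap: 13.8
grip_force: 30.0
```

```bash
python3 -c "
from h import *
st(); rel([(tcp(-70,113),89.3,45),(tcp(-70,103),89.3,45),(tcp(-70,103),89.3,46)])"
```

```text
t 9.85 pos [569.5 183.4 140.6] rot [ 3.1413 -0.7844  1.5596] F [-0.3  0.1 -5.7] M [-1.16 -0.08  0.03] gap 13.8 gf 29.99600261449814 q [-0.13  0.61  1.84  0.94  1.06 -0.76]
[0.0004, 0.0, -0.0001] [-0.03, 0.06, 0.04]
[-0.0067, 0.0, 0.0069] [-0.03, 0.06, 0.04]
[-0.0067, 0.0, 0.0069] [-0.03, 1.06, 0.04]
```

>>> play_rows([
  [-0.001, 0, 0.001, 0, -0.4, 0, -1],
  [-0.002, 0, 0.002, 0, -0.9, 0, -1],
  [-0.003, 0, 0.003, 0, -1.4, 0, -1],
  [-0.004, 0, 0.004, 0, -1.9, 0, -1],
  [-0.005, 0, 0.005, 0, -2.4, 0, -1],
  [-0.0055, 0, 0.0055, 0, -2.5, 0, -1],
  [-0.0055, 0, 0.0055, 0, -2.5, 0, -1],
])

```text
t: 10.72
eef_pos: [569.5, 183.0, 132.8]
ee_rot: [3.142, -0.741, 1.559]
ft_force: [-0.9, 1.3, -6.3]
finger_gap: 13.9
grip_force: 30.0
```

```bash
python3 -c "
from h import *
st()"
```

```text
t 10.72 pos [569.5 183.  132.8] rot [ 3.1415 -0.7408  1.5592] F [-0.9  1.3 -6.3] M [-1.12 -0.07  0.01] gap 13.9 gf 29.995950758457184 q [-0.12  0.61  1.84  0.91  1.02 -0.73]
```

>>> play_rows([
  [-0.0006, 0, 0.0006, 0, 0, 0, -1],
  [-0.0012, 0, 0.0012, 0, 0, 0, -1],
  [-0.0018, 0, 0.0018, 0, 0, 0, -1],
  [-0.0018, 0, 0.0018, 0, 0, 0, -1],
])

```text
t: 11.22
eef_pos: [569.6, 183.0, 132.2]
ee_rot: [3.14, -0.743, 1.561]
ft_force: [-6.2, -5.3, 13.2]
finger_gap: 14.0
grip_force: 30.0
```

>>> play_rows([
  [0.001, 0, -0.001, 0, 0, 0, -1],
  [0.001, 0, -0.001, 0, 0, 0, -1],
  [0.001, 0, -0.001, 0, 0, 0, -0.28],
  [0.001, 0, -0.001, 0, 0, 0, -0.28],
  [0.001, 0, -0.001, 0, 0, 0, -0.28],
  [0.001, 0, -0.001, 0, 0, 0, -0.28],
])

```text
t: 11.98
eef_pos: [569.6, 183.0, 131.6]
ee_rot: [3.142, -0.741, 1.559]
ft_force: [0.3, 0.5, 0.5]
finger_gap: 34.6
grip_force: 0.0
```

```bash
python3 -c "
from h import *
import json
s=st(); c=vision.calibration('wrist'); im=vision.snapshot('wrist')
json.dump({k:np.array(v).tolist() for k,v in c.items()},open('w5.json','w')); cv2.imwrite('pics/w5.png',im[...,::-1])
# pull back 60mm in-plane to g=-80 ; offsets
p=np.array(s['eef_pos']); h=np.array([.0122,.9999,0])
rel([(p-60*h+np.array([0,0,25]),89.3,45),(p-75*h+np.array([0,0,25]),89.3,58),(p-75*h+np.array([0,0,8]),89.3,58)])"
```

```text
t 11.97 pos [569.6 183.  131.6] rot [ 3.1415 -0.7408  1.5591] F [0.3 0.5 0.5] M [-0.38 -0.09 -0.02] gap 34.6 gf 0.0 q [-0.12  0.61  1.84  0.91  1.02 -0.74]
[-0.0274, -0.0, -0.0589] [-0.02, 2.56, 0.03]
[-0.0385, -0.0, -0.069] [-0.02, 15.56, 0.02]
[-0.05, -0.0, -0.0565] [-0.02, 15.56, 0.02]
```

```bash
python3 -c "
from h import *
rel([((569.1,143,176),89.3,42.5),((568.4,74,170),89.3,55),((568.8,114.6,136),89.3,55)])"
```

```text
[0.0004, -0.0, -0.0597] [-0.02, 0.06, 0.03]
[-0.0545, 0.0001, -0.1018] [-0.02, 12.56, 0.02]
[-0.0475, 0.0, -0.0493] [-0.02, 12.56, 0.02]
```

>>> play_rows([
  [0, 0, -0.02, 0, 0, 0, -0.28],
  [0, 0, -0.04, 0, 0, 0, -0.28],
  [0, 0, -0.06, 0, 0, 0, -0.28],
  [-0.027, 0, -0.08, 0, 6, 0, -0.28],
  [-0.0545, 0, -0.1, 0, 12.5, 0, -0.28],
  [-0.0545, 0, -0.1, 0, 12.5, 0, -0.28],
  [-0.0545, 0, -0.1, 0, 12.5, 0, -0.28],
])

```text
t: 12.9
eef_pos: [568.4, 74.8, 169.3]
ee_rot: [3.141, -0.958, 1.559]
ft_force: [0.9, 0.3, 0.8]
finger_gap: 34.1
grip_force: 0.0
```

```bash
python3 -c "
from h import *
import json
s=st(); c=vision.calibration('wrist'); im=vision.snapshot('wrist')
json.dump({k:np.array(v).tolist() for k,v in c.items()},open('w6.json','w')); cv2.imwrite('pics/w6.png',im[...,::-1])
rel([((568.8,114.6,136),89.3,55)])
cv2.imwrite('pics/w6L.png',cv2.resize(im[...,::-1],(800,600),interpolation=cv2.INTER_CUBIC))
g=im.sum(2).astype(int)
print('red stop low?',)
for r in range(150,300,8): print(r,(g[r,225:290:3]).tolist())
"
```

```text
t 12.9 pos [568.4  74.8 169.3] rot [ 3.1408 -0.9579  1.5589] F [0.9 0.3 0.8] M [-0.44 -0.06  0.01] gap 34.1 gf 0.0 q [-0.37  0.64  1.81  0.92  1.31 -0.9 ]
[-0.0048, 0.0, 0.0512] [-0.01, 0.12, 0.07]
red stop low?
150 [150, 146, 145, 140, 145, 148, 145, 297, 609, 608, 608, 608, 615, 147, 145, 149, 149, 145, 146, 146, 145, 127]
158 [148, 147, 143, 146, 146, 146, 145, 381, 607, 607, 610, 606, 616, 153, 146, 150, 147, 149, 146, 145, 149, 87]
166 [148, 149, 150, 144, 144, 149, 148, 477, 606, 605, 603, 605, 611, 183, 144, 147, 143, 149, 147, 149, 150, 118]
174 [149, 149, 149, 147, 148, 148, 146, 581, 607, 604, 606, 606, 610, 214, 150, 148, 147, 150, 147, 150, 148, 150]
182 [151, 151, 147, 151, 152, 154, 146, 578, 604, 604, 604, 604, 607, 262, 152, 153, 155, 151, 151, 153, 145, 151]
190 [151, 151, 155, 154, 154, 154, 145, 586, 603, 604, 603, 602, 603, 311, 153, 150, 152, 151, 154, 152, 150, 153]
198 [160, 157, 156, 155, 157, 155, 145, 592, 600, 602, 602, 602, 603, 356, 154, 156, 158, 155, 155, 154, 152, 156]
206 [156, 156, 158, 159, 159, 160, 146, 609, 601, 605, 600, 603, 602, 429, 153, 161,
[... 584 characters left out ...]
5, 91, 94]
254 [351, 350, 352, 351, 353, 348, 350, 350, 350, 350, 350, 350, 350, 350, 351, 350, 349, 348, 348, 350, 351, 350]
262 [393, 393, 393, 394, 393, 396, 393, 393, 393, 392, 393, 394, 394, 392, 395, 393, 394, 394, 396, 394, 394, 392]
270 [298, 299, 297, 298, 299, 299, 296, 299, 300, 299, 300, 299, 300, 300, 300, 299, 300, 299, 300, 300, 300, 300]
278 [409, 398, 395, 392, 392, 393, 383, 398, 390, 393, 395, 395, 389, 400, 397, 386, 387, 397, 393, 390, 402, 272]
286 [600, 590, 583, 588, 584, 589, 576, 608, 593, 593, 606, 602, 588, 605, 600, 580, 580, 592, 590, 578, 593, 598]
294 [597, 589, 577, 586, 588, 584, 569, 608, 591, 592, 601, 600, 594, 609, 602, 587, 584, 582, 595, 580, 595, 590]
```

```bash
python3 -c "
from h import *
import json
c=json.load(open('w6.json')); g=cv2.imread('pics/w6.png').sum(2).astype(int)
col=g[215:240,250:258].mean(1); print(col.round())
e=215+np.argmin(np.diff(col))+.5
print(e,onz(c,[(254.5,e)],162.5))
for r in (150,180,215):
    d=np.diff(g[r,236:275]); print(r,onz(c,[((236+d.argmax()+.5+236+d.argmin()+.5)/2,r)],159).round(1))"
```

```text
[602. 601. 603. 602. 602. 601. 603. 607. 588. 381. 283. 277. 279. 284.
 285. 284. 284. 280. 285. 288. 288. 281. 280. 285. 285.]
223.5 [[568.55823316  84.00906839 162.5       ]]
150 [[569.6 162.4 159. ]]
180 [[569.1 127.2 159. ]]
215 [[568.7  93.5 159. ]]
```

>>> play_rows([
  [-0.002, 0, 0.018, 0, 0, 0, -0.28],
  [-0.004, 0, 0.036, 0, 0, 0, -0.28],
  [-0.0048, 0, 0.051, 0, 0, 0, -0.28],
  [-0.0048, 0, 0.051, 0, 0, 0, -0.28],
  [-0.0048, 0, 0.051, 0, 0, 0, -0.28],
  [-0.0048, 0, 0.051, 0, 0, 0, -1],
  [-0.0048, 0, 0.051, 0, 0, 0, -1],
  [-0.0048, 0, 0.051, 0, 0, 0, -1],
  [-0.0048, 0, 0.051, 0, 0, 0, -1],
  [-0.0048, 0, 0.051, 0, 0, 0, -1],
])

```text
t: 14.2
eef_pos: [568.9, 114.0, 135.7]
ee_rot: [3.141, -0.959, 1.559]
ft_force: [-0.4, -3.5, 2.8]
finger_gap: 14.1
grip_force: 30.0
```

```bash
python3 -c "
from h import *
st()"
```

```text
t 14.2 pos [568.9 114.  135.7] rot [ 3.1407 -0.9588  1.5595] F [-0.4 -3.5  2.8] M [-0.51 -0.01  0.13] gap 14.1 gf 30.00072866678238 q [-0.3   0.68  1.84  0.98  1.23 -0.94]
```

>>> play_rows([
  [0.0015, 0, 0.0015, 0, 0, 0, -1],
  [0.0045, 0, 0.0055, 0, 0, 0, -1],
  [0.0075, 0, 0.01, 0, 0, 0, -1],
  [0.0105, 0, 0.0145, 0, 0, 0, -1],
  [0.0125, 0, 0.017, 0, 0, 0, -1],
  [0.0125, 0, 0.017, 0, 0, 0, -1],
])

```text
t: 14.95
eef_pos: [568.8, 135.7, 135.9]
ee_rot: [-3.141, -0.959, 1.56]
ft_force: [-0.4, 0.9, -4.5]
finger_gap: 13.6
grip_force: 30.0
```

>>> play_rows([
  [0.0015, 0, 0.002, 0, 0, 0, -1],
  [0.0045, 0, 0.0065, 0, 0, 0, -1],
  [0.008, 0, 0.0115, 0, 0, 0, -1],
  [0.0115, 0, 0.0165, 0, 0, 0, -1],
  [0.015, 0, 0.0215, 0, 0, 0, -1],
  [0.018, 0, 0.026, 0, 0, 0, -1],
  [0.0205, 0, 0.0295, 0, 0, 0, -1],
  [0.0225, 0, 0.0325, 0, 0, 0, -1],
  [0.0235, 0, 0.0335, 0, 0, 0, -1],
  [0.0235, 0, 0.0335, 0, 0, 0, -1],
])

```text
t: 16.2
eef_pos: [569.4, 176.3, 135.9]
ee_rot: [3.142, -0.959, 1.559]
ft_force: [0.3, 0.3, -4.8]
finger_gap: 13.7
grip_force: 30.0
```

```bash
python3 - <<'E'
from h import *
import json
s=st(); c=vision.calibration('wrist'); im=vision.snapshot('wrist')
json.dump({k:np.array(v).tolist() for k,v in c.items()},open('w7.json','w')); cv2.imwrite('pics/w7.png',im[...,::-1])
im=cv2.imread('pics/w7.png'); hsv=cv2.cvtColor(im,cv2.COLOR_BGR2HSV)
red=((hsv[...,1]>150)&((hsv[...,0]<4)|(hsv[...,0]>172)))
for x in range(170,345,12):
    r=np.nonzero(red[:200,x])[0]; print(x,(r.min(),r.max()) if len(r) else None,im[:,x].sum(1)[0:130:5].tolist() if x in(206,230,290) else '')
E
```

```text
t 16.2 pos [569.4 176.3 135.9] rot [ 3.1415 -0.9589  1.5593] F [ 0.3  0.3 -4.8] M [-1.35 -0.1  -0.04] gap 13.7 gf 29.999437630176544 q [-0.2   0.68  1.86  1.06  1.17 -0.92]
170 None 
182 None 
194 None 
206 (np.int64(97), np.int64(103)) [439, 425, 222, 226, 225, 233, 231, 226, 229, 233, 230, 577, 383, 322, 585, 585, 594, 580, 423, 246, 175, 330, 431, 302, 207, 582]
218 (np.int64(97), np.int64(105)) 
230 (np.int64(97), np.int64(105)) [502, 457, 220, 225, 234, 235, 238, 235, 232, 235, 234, 579, 380, 328, 576, 586, 587, 582, 425, 245, 177, 178, 80, 83, 86, 581]
242 (np.int64(97), np.int64(105)) 
254 None 
266 (np.int64(97), np.int64(105)) 
278 (np.int64(97), np.int64(105)) 
290 (np.int64(97), np.int64(105)) [440, 445, 230, 279, 464, 239, 229, 517, 253, 202, 199, 584, 388, 231, 191, 192, 186, 582, 429, 246, 176, 176, 81, 144, 136, 579]
302 (np.int64(97), np.int64(105)) 
314 None 
326 None 
338 None
```

```bash
python3 - <<'E'
from h import *
import json
c=json.load(open('w7.json')); im=cv2.imread('pics/w7.png')
print([(r,im[r,225:245].mean(0).round().astype(int)[::-1].tolist()) for r in range(94,128)])
for z,rs in ((126,(97,99,100,101)),(120,(104,105,106,107)),(100+20*1,(108,))):
    print(z,[(r,onz(c,[(235,r)],z)[0,1].round(1)) for r in rs])
E
```

```text
[(94, [88, 86, 85]), (95, [83, 81, 81]), (96, [98, 61, 61]), (97, [119, 36, 35]), (98, [124, 28, 25]), (99, [124, 28, 25]), (100, [124, 27, 24]), (101, [124, 27, 24]), (102, [124, 28, 25]), (103, [124, 27, 24]), (104, [125, 27, 24]), (105, [123, 29, 27]), (106, [73, 45, 46]), (107, [48, 47, 48]), (108, [32, 32, 34]), (109, [27, 26, 28]), (110, [28, 27, 29]), (111, [28, 26, 29]), (112, [28, 27, 29]), (113, [28, 27, 29]), (114, [27, 26, 29]), (115, [28, 27, 29]), (116, [28, 26, 28]), (117, [28, 27, 29]), (118, [28, 26, 29]), (119, [27, 26, 28]), (120, [28, 27, 29]), (121, [47, 45, 46]), (122, [96, 93, 95]), (123, [184, 185, 198]), (124, [189, 191, 205]), (125, [188, 189, 203]), (126, [187, 190, 204]), (127, [188, 190, 203])]
126 [(97, np.float64(347.9)), (99, np.float64(344.0)), (100, np.float64(342.1)), (101, np.float64(340.3))]
120 [(104, np.float64(344.0)), (105, np.float64(342.1)), (106, np.float64(340.2)), (107, np.float64(338.4))]
120 [(108, np.float64(336.5))]
```

>>> play_rows([
  [0.001, 0, 0.0014, 0, 0, 0, -1],
  [0.0023, 0, 0.0033, 0, 0, 0, -1],
  [0.0034, 0, 0.0049, 0, 0, 0, -1],
  [0.004, 0, 0.0057, 0, 0, 0, -1],
  [0.004, 0, 0.0057, 0, 0, 0, -1],
  [0.0032, 0, 0.0063, 0, 0, 0, -1],
  [0.0024, 0, 0.0068, 0, 0, 0, -1],
  [0.0024, 0, 0.0068, 0, 0, 0, -1],
])

```text
t: 17.25
eef_pos: [569.6, 183.1, 134.3]
ee_rot: [3.141, -0.96, 1.559]
ft_force: [-1.1, -3.2, -0.2]
finger_gap: 14.1
grip_force: 30.0
```

>>> play_rows([
  [0.0002, 0, 0.0006, 0, 0, 0, -1],
  [0.0004, 0, 0.0011, 0, 0, 0, -1],
  [0.0006, 0, 0.0016, 0, 0, 0, -1],
  [0.0008, 0, 0.002, 0, 0, 0, -1],
  [0.0008, 0, 0.002, 0, 0, 0, -1],
])

```text
t: 17.88
eef_pos: [569.7, 185.3, 133.6]
ee_rot: [3.141, -0.959, 1.559]
ft_force: [-0.1, -2.5, 0.2]
finger_gap: 13.8
grip_force: 30.0
```

>>> play_rows([
  [0.0001, 0, 0.0005, 0, 0, 0, -1],
  [0.0001, 0, 0.0009, 0, 0, 0, -1],
  [0, 0, 0.0013, 0, 0, 0, -1],
  [0, 0, 0.0015, 0, 0, 0, -1],
  [0, 0, 0.0015, 0, 0, 0, -1],
])

```text
t: 18.5
eef_pos: [569.6, 186.3, 132.6]
ee_rot: [3.141, -0.959, 1.559]
ft_force: [-0.8, -6.3, 0.5]
finger_gap: 13.7
grip_force: 30.0
```

>>> play_rows([
  [0, 0, 0.0005, 0, 0, 0, -1],
  [-0.0002, 0, 0.0008, 0, 0, 0, -1],
  [-0.0005, 0, 0.001, 0, 0, 0, -1],
  [-0.0005, 0, 0.001, 0, 0, 0, -1],
])

```text
t: 19.0
eef_pos: [569.5, 186.3, 131.4]
ee_rot: [-3.142, -0.958, 1.559]
ft_force: [-1.5, -12.1, 0.7]
finger_gap: 14.1
grip_force: 30.0
```

>>> play_rows([
  [-0.0006, 0, -0.0001, 0, 0, 0, -1],
  [-0.0012, 0, 0.0002, 0, 0, 0, -1],
  [-0.0018, 0, 0.0005, 0, 0, 0, -1],
  [-0.0018, 0, 0.0005, 0, 0, 0, -1],
])

```text
t: 19.5
eef_pos: [569.5, 186.0, 129.7]
ee_rot: [-3.142, -0.958, 1.559]
ft_force: [-1.4, -7.1, 1.6]
finger_gap: 13.7
grip_force: 30.0
```

>>> play_rows([
  [-0.0009, 0, -0.0003, 0, 0, 0, -1],
  [-0.0013, 0, 0, 0, 0, 0, -1],
  [-0.0013, 0, 0, 0, 0, 0, -1],
])

```text
t: 19.88
eef_pos: [569.6, 185.7, 128.8]
ee_rot: [3.142, -0.959, 1.559]
ft_force: [0.2, -1.3, -1.0]
finger_gap: 13.9
grip_force: 30.0
```

>>> play_rows([
  [0, 0, 0, 0, 0, 0, -0.6],
  [0, 0, 0, 0, 0, 0, -0.28],
  [0, 0, 0, 0, 0, 0, -0.28],
  [0, 0, 0, 0, 0, 0, -0.28],
  [0, 0, -0.02, 0, 0, 0, -0.28],
  [0, 0, -0.05, 0, 0, 0, -0.28],
  [0, 0, -0.08, 0, 0, 0, -0.28],
  [0, 0, -0.11, 0, 0, 0, -0.28],
  [0, 0, -0.13, 0, 0, 0, -0.28],
  [0, 0, -0.13, 0, 0, 0, -0.28],
])

```text
t: 21.12
eef_pos: [568.7, 78.0, 204.3]
ee_rot: [3.139, -0.958, 1.56]
ft_force: [-0.5, 0.1, 0.7]
finger_gap: 34.1
grip_force: 0.0
```

```bash
python3 - <<'E'
from h import *
import json
s=st(); c=vision.calibration('wrist'); im=vision.snapshot('wrist')
json.dump({k:np.array(v).tolist() for k,v in c.items()},open('w8.json','w')); cv2.imwrite('pics/w8.png',im[...,::-1])
cv2.imwrite('pics/w8L.png',cv2.resize(im[...,::-1],(800,600),interpolation=cv2.INTER_CUBIC))
E
```

```text
t 21.12 pos [568.7  78.  204.3] rot [ 3.1385 -0.9583  1.5599] F [-0.5  0.1  0.7] M [-0.43 -0.13 -0.04] gap 34.1 gf 0.0 q [-0.36  0.59  1.79  0.91  1.35 -0.84]
```

View pics/w8L.png

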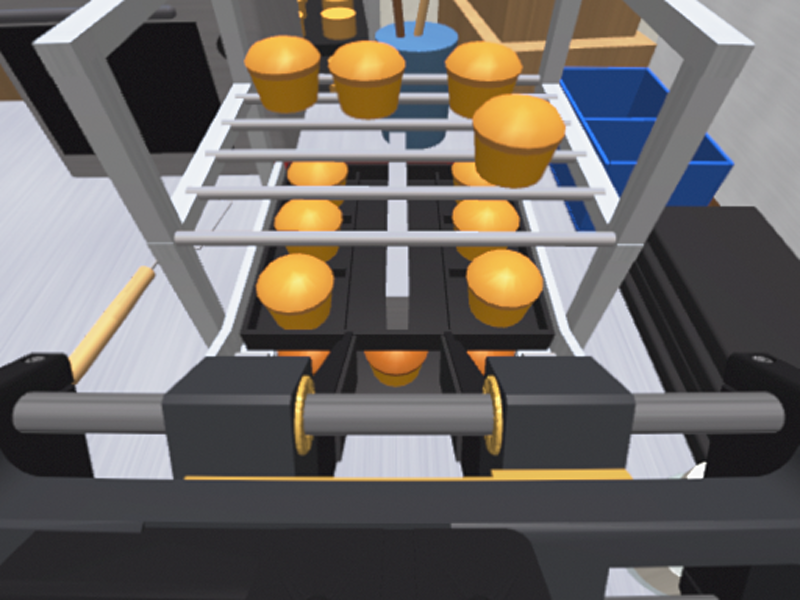

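The tray is in the tier with all six muffins upright. The trailing rim is at y≈335–348 px with the humps just in front of it. Now a numeric flatness check.

```bash
python3 - <<'E'
from h import *
import json
c=json.load(open('w8.json')); im=cv2.imread('pics/w8.png'); g=im.sum(2).astype(int)
print('rail',[(r,int(g[r,250:257].mean())) for r in range(184,216)])
print('rim',[(r,int(g[r,196:204].mean())) for r in range(206,232)])
for x0 in (160,165,170,335,341,347): print(x0,g[206:232,x0].tolist())
h=np.array([.0122,.9999,0])
for n,p,rr in (('flat',0,(0,0)),):
    S=np.array([569.8,250,100]); l=np.array([-1,.0122,0])
    for nm,u,v,w in (('rail end top',-96,0,54),('rail end at rim',-96,0,20),('rim top outer',-100,72,20),('rim bot',-100,72,0),('rimtop R',-100,-72,20),('hump L top',-107.5,98,6),('hump R top',-107.5,-98,6),('if rear up3 rail',-96,0,57),('if rear up 6 rimtop',-100,72,26)):
        print(nm,proj(c,S+h*u+l*v+np.array([0,0,w])).round(1))
E
```

```text
rail [(184, 632), (185, 631), (186, 632), (187, 634), (188, 632), (189, 543), (190, 319), (191, 284), (192, 289), (193, 293), (194, 294), (195, 293), (196, 290), (197, 296), (198, 297), (199, 292), (200, 290), (201, 294), (202, 292), (203, 290), (204, 292), (205, 294), (206, 293), (207, 291), (208, 289), (209, 290), (210, 280), (211, 194), (212, 188), (213, 184), (214, 99), (215, 85)]
rim [(206, 246), (207, 246), (208, 246), (209, 245), (210, 230), (211, 183), (212, 176), (213, 171), (214, 97), (215, 86), (216, 87), (217, 86), (218, 88), (219, 88), (220, 88), (221, 88), (222, 85), (223, 125), (224, 299), (225, 502), (226, 489), (227, 465), (228, 377), (229, 329), (230, 292), (231, 277)]
160 [76, 83, 81, 80, 103, 165, 173, 162, 93, 89, 90, 87, 87, 86, 91, 85, 81, 178, 444, 696, 642, 592, 265, 193, 202, 203]
165 [150, 159, 164, 169, 169, 169, 172, 158, 98, 86, 91, 89, 87, 90, 85, 87, 87, 171, 426, 690, 643, 595, 267, 193, 203, 202]
170 [168, 169, 168, 169, 169, 170, 169, 161, 99, 83, 89, 86, 91, 92, 83, 90, 81, 171, 431, 698, 632, 540, 255, 192, 202, 204]
335 [175, 169, 174, 174, 174, 175, 177, 170, 96, 78, 90, 86, 93, 88, 90, 87, 82, 177, 481, 745, 622, 452, 232, 193, 202, 205]
341 [173, 174, 170, 174, 171, 175, 169, 167, 93, 82, 86, 88, 89, 85, 92, 89, 84, 175, 464, 726, 653, 595, 266, 193, 202, 202]
347 [82, 79, 75, 74, 103, 172, 176, 166, 96, 91, 87, 88, 84, 90, 89, 83, 81, 180, 483, 734, 652, 589, 265, 187, 201, 202]
rail end top [[253.2 189.9]]
rail end at rim [[253.3 210.9]]
rim top outer [[183.7 214.2]]
rim bot [[187.2 224.8]]
rimtop R [[322.8 213.9]]
hump L top [[160.6 227.7]]
hump R top [[346.  227.3]]
if rear up3 rail [[253.2 187.8]]
if rear up 6 rimtop [[182.6 210.7]]
```

```bash
python3 -c "
from bench import bot
print(bot.job_done())"
```

```text
the job is handed in; nothing more can be done
None
```

The tray is home and flat behind the humps in the middle tier, with all six muffins upright, the gripper clear of everything and the job handed in at about 21 s. Pushing it in met up to about 12 N of resistance, which may have been light contact with the back stop.

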